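# Close up the valet tray inserts

## Robot

A 7-joint arm with a two-finger parallel gripper is mounted at the origin on the work surface. World frame = base frame: x ahead of the robot, y to its left, z up, the work surface at z = 0. Lengths are in m, angles in rad, forces in N, time in s.
With the tool pointing down it reaches from about 0.425 to 0.875 m from the base axis. Payload 9.9 kg.
Tool frame: the origin (TCP) lies midway between the tips of the shut fingers; the grasp point (between the pads) lies 19 mm behind it; z points along the fingers, y is the line along which they close (so a half turn about z gives the same grasp; the last joint's range is limited). The gripper opens to 85 mm and grips with 20 to 120 N. Pads are 22 mm wide; open, the fingers measure 114 mm over their backs; the gripper's body (76 mm by 85 mm) begins 54 mm behind the grasp point. The pads swing forward as they close: fully open they stand 13 mm farther back than shut.
Start: joints at [1.245, 0.576, 0.025, 1.437, -0.015, 1.129, -0.057], TCP at [0.162, -0.655, 0.231] pointing down, gripper open.
Joint ranges: [-2.76, 2.76], [-0.34, 2.15], [-1.52, 1.57], [0.19, 2.46], [-1.09, 4.23], [0.17, 1.99], [-2.82, 2.82]. Speed limits (rad/s): [2.22, 2.22, 3.01, 3.01, 3.14, 3.14, 3.14].

## Interface

Orientations are given as a 3x3 rotation matrix whose columns are the frame's x, y, z axes.
In Python, from cell import sensors, optics, arm, models gives the robot as it stands. The module is installed in compiled form; this text tells all that it offers.
- The arm moves only by the tool jog_arm, never from a script. Its argument "targets" is a list of rows, each an object with "delta_pos": the shift along the tool's x, y, z normalised to -1 to 1, where 1 is 250 mm, a list of three; "angular": the turn, a rotation vector about the tool's x, y, z normalised to -1 to 1, where 1 is 180 degrees, a list of three; "grip": the closure, from 0 (fully open) to 1 (shut). A call has 1 to 10 rows; each row is the pose to reach, as a shift and turn from the pose commanded when the call began, along the tool's axes at that moment, turning the shorter way round; what a row does not reach only later rows make up. A row lasts 1/10 s, in which the tool goes at most 50 mm and 8.59 degrees, less where a joint would pass 70% of its speed; a pose out of reach is approached as far as the arm can. A call with a number of a shift or a turn outside -1 to 1 is refused whole. A call with a gripper value outside its range is refused whole. The fingers move at their own pace and stop on an object; "grip_force" is the grip in N (left out, the last holds). Time passes only in rows, so rows that repeat a pose let the fingers close. It gives the time, the measured TCP pose, the force, the opening and the grip force at its end, in the units of the state.
- sensors.state(): the state, without advancing time (a new reading comes with each control period).
- optics.camera(name): name is "scene" or "top" or "wrist"; returns (picture, depth): 420x560x3 uint8, blue, green, red; 420x560 float32, m along the optical axis (not along the pixel's ray), 0 where there is no reading.
- optics.calibration(name): a dict with "vertical_fov" (degrees; the focal length in pixels is half the picture's height over the tangent of half this angle, whatever the lens; pixels are square), "cx", "cy" (the principal point, pixels), "extrinsics" (4x4, takes a point from camera to world coordinates). Camera axes: x right, y up, looking along -z (the intrinsics and any distortion apply to the point x, -y, -z); pixel columns grow to the right and rows downward; lengths in m; the calibration is good to about 2 mm. A picture is of the moment at which its call begins: read the wrist's pose just before it. calibration takes no time and is no camera call; for the wrist camera it gives the pose at the moment of the call.
- arm.finish_job(): hands the job in; it is judged then, once.
Trained networks look in the newest picture that a camera, given by its name, has taken for a name from the list of things; names that differ only in an ending like _2 or _b are one class to them, and where a whole thing is asked for, a point or a joint stands for the part that bears it (a point fixed in the world has none). Each returns a list of dicts, best first, with "p" (0 to 1); they miss things now and then, are a little off and sometimes report something else, mostly with a low value. They report only what shows in the picture. A call takes as long as a camera call.
- models.recognise(camera, label): "pixel" ([column, row] in pixels, amid what is visible of it).
- models.place_of(camera, label): "pixel" ([column, row] in pixels: a listed point, or the origin of a listed thing).
The state is a dict: "clock": time; "joint_positions": joint angles; "dq": joint speeds; "tau": joint torques, N m; "position": TCP position; "orientation": TCP orientation; "contact_force": force on the tool from outside, world axes, zero at the start; "ft_torque": the same for the moment, N m; "gripper_width": finger opening in m; "finger_force": force on a finger pad.
Only numpy, scipy, OpenCV 4.12 (cv2) and the standard library are available. Lean on these libraries where they do the work, as an engineer would, in place of code of your own. Each camera call takes 0.05 s, during which the arm holds its last target. There are 200 camera calls.

## Task

The four oak inserts in the stainless valet tray stand in a row short of its end plate; clear the open end of the tray by pushing the row along as one train until the front insert is fully home against the end plate and no gaps are left. Push slowly and gently with the fingertips on the outer end face of the rear insert (the one with the key dish) only; the elephant and the tumbler ride along standing upright where they are on their inserts. Do not grasp or lift anything, touch none of the other inserts or what stands on them, leave the remote, the vase and the bowl alone, and draw the hand clear at the end.

Things in the scene. Friction and masses are not known exactly. Their poses are not given: they have to be found in the camera images.
- tray: Stainless valet tray, fixed: a straight channel 440 mm long, 99 mm wide. Origin at the centre of its underside; z up, y along the channel from the end plate to the open end, x across. Floor 4 mm thick; side lips rise to 17 mm above the underside, 93 mm apart inside. The +y end (y = +220 mm) is open, without a wall.
- end_stop (a point): Middle of the inner face of the tray's end plate, 24 mm above the tray's underside, at y = -216 mm in the tray's frame. The plate stands upright across the tray's -y end, 44 mm high. The row starts 50 to 120 mm short of it.
- dish_block: Rear oak insert, always last in the row, nearest the open end: block 38 mm high with a round steel key dish (54 mm across, rim 50 mm above the underside) on top. Loose, 64 mm long (y) by 90 mm wide (x); origin at the centre of its underside, axes as the tray's (y along the row, away from the end plate). Fully home with no gaps, its origin is at y = +8 mm in the tray's frame.
- push_face (a point): Middle of the rear insert's outer end face (plain, upright, facing the tray's open end, 32 mm from the insert's centre), 19 mm above its underside: the face to push on. Row and load together weigh about 1 kg and slide with plain friction, under 12 N.
- card_block: Second oak insert, next to the key-dish one: slotted block 40 mm high with a white access card standing in it up to 76 mm above its underside. Loose, 64 mm long (y) by 90 mm wide (x); origin at the centre of its underside, axes as the tray's (y along the row, away from the end plate).
- elephant_block: Plain oak insert 38 mm high on which the elephant stands; third or fourth in the row. Loose, 64 mm long (y) by 90 mm wide (x); origin at the centre of its underside, axes as the tray's (y along the row, away from the end plate).
- coaster_block: Oak insert 38 mm high with a round cork inlay on which the tumbler stands; third or fourth in the row. Loose, 64 mm long (y) by 90 mm wide (x); origin at the centre of its underside, axes as the tray's (y along the row, away from the end plate).
- elephant: White ceramic elephant, 87 mm long, 71 mm high, standing loose on its insert; origin between its feet, on the insert's top; head to its +x.
- tumbler: Frosted glass tumbler, 62 mm across and 88 mm high, standing loose and upright on its insert; origin at the centre of its underside.
- remote: Bystander: black plastic parking remote, 66 x 36 x 13 mm, lying on the credenza top beyond the tray; origin at the centre of its underside.
- bud_vase: Bystander: small terracotta bud vase, 72 mm across and 115 mm high, standing beyond the tray; origin at the centre of its underside.
- bowl: Bystander: blue ceramic bowl, 130 mm across and 45 mm high, to the robot's left beyond the tray's open end; origin at the centre of its underside.

How it is judged:
By the outcome, as a careful person would: the job done as asked, in the order asked, and still so for the second after the job is handed in, with the robot touching nothing.
It also fails if it takes over 38 s, if anything falls off the work surface, if the arm or the gripper's body presses on something with over 40 N, if the wrist force passes 120 N, or if a joint passes its speed limit or range.

## Working session

There is one attempt and no reset: what is moved stays moved. The work goes in short steps, Python scripts to look and compute and a tool call to move; the robot and the scene stay as the last step left them, time stands still between calls to the robot, and variables do not carry over. Pictures are saved under pics/ and viewed, at most 10 in all, crops included, and the job is handed in when it is done.

Besides the shell and the picture viewer there is one more tool, called as name([rows], argument=value, ...), one row to a line, values as JSON. jog_arm: Moves the arm, as the interface text tells. Scaled input: -1 to 1 covers 250 mm each way for a shift and 180 degrees each way for a turn. Its arguments: {"type":"object","properties":{"targets":{"type":"array","items":{"type":"object","properties":{"delta_pos":{"type":"array","items":{"type":"number","minimum":-1,"maximum":1}},"angular":{"type":"array","items":{"type":"number","minimum":-1,"maximum":1}},"grip":{"type":"number"}}}},"grip_force":{"type":"number"}},"required":["targets"]}

```bash
mkdir -p pics
cat > h.py <<'E'
import numpy as np, cv2
from cell import sensors, optics, arm, models
def px2w(name,px,depth,cal=None):
    c=cal or optics.calibration(name); f=210/np.tan(np.radians(c["vertical_fov"])/2)
    u,v=px; uu=int(round(u)); vv=int(round(v))
    d=np.median(depth[max(vv-2,0):vv+3,max(uu-2,0):uu+3]) if not np.isscalar(depth) else depth
    p=np.array([(u-c["cx"])/f*d,-(v-c["cy"])/f*d,-d,1]); return (np.array(c["extrinsics"])@p)[:3]
def ray_z(name,px,z):
    a=px2w(name,px,1.0); c=np.array(optics.calibration(name)["extrinsics"])[:3,3]
    return c+(a-c)*(z-c[2])/(a[2]-c[2])
E
python3 - <<'E'
from h import *
s=sensors.state(); print(s["clock"],s["position"],s["orientation"],s["contact_force"])
for n in ("scene","top"):
    im,d=optics.camera(n); cv2.imwrite(f"pics/{n}0.png",im); c=optics.calibration(n); print(n,{k:v for k,v in c.items() if k!='extrinsics'})
    for l,z in (("tray",0),("end_stop",.024),("push_face",.023),("dish_block",.004),("card_block",.004),("elephant_block",.004),("coaster_block",.004),("tumbler",.042),("elephant",.042),("bowl",0),("remote",0),("bud_vase",0)):
        for r in models.place_of(n,l)[:1]: print(l,r["p"],np.round(r["pixel"]),ray_z(n,r["pixel"],z).round(4))
E
```

```text
0.0 [ 0.16151822 -0.65489763  0.23044932] [[ 9.70898561e-01  2.39490545e-01 -5.12129905e-04]
 [ 2.39491068e-01 -9.70897216e-01  1.61980047e-03]
 [-1.09298603e-04 -1.69531248e-03 -9.99998557e-01]] [0.29636336 0.68136313 0.67185749]
scene {'vertical_fov': 43.603718257160224, 'cx': 285.10882455515457, 'cy': 206.26349320428565}
tray 0.96 [259. 197.] [ 0.534  -0.0558  0.    ]
end_stop 0.66 [203. 166.] [ 0.5167 -0.2703  0.024 ]
push_face 0.93 [300. 207.] [0.5481 0.0835 0.023 ]
dish_block 0.85 [296. 209.] [0.5349 0.063  0.004 ]
card_block 0.73 [274. 203.] [0.5441 0.0008 0.004 ]
elephant_block 0.85 [258. 193.] [ 0.5258 -0.0656  0.004 ]
coaster_block 0.51 [242. 188.] [ 0.5272 -0.1193  0.004 ]
tumbler 0.95 [237. 177.] [ 0.5389 -0.1266  0.042 ]
elephant 0.69 [253. 182.] [ 0.5396 -0.071   0.042 ]
bowl 0.89 [439. 268.] [0.5546 0.4522 0.    ]
remote 0.77 [254. 258.] [0.7588 0.0943 0.    ]
bud_vase 0.74 [295. 206.] [0.5192 0.0505 0.    ]
top {'vertical_fov': 43.27375618495596, 'cx': 271.07994674181117, 'cy': 207.40475993311412}
end_stop 0.44 [134. 236.] [0.5465 0.447  0.024 ]
dish_block 0.72 [286. 243.] [0.5333 0.0526 0.004 ]
card_block 0.57 [309. 247.] [ 0.5234 -0.009   0.004 ]
elephant_block 0.59 [330. 246.] [ 0.5259 -0.0662  0.004 ]
coaster_block 0.72 [356. 249.] [ 0.5197 -0.1357  0.004 ]
tumbler 0.63 [358. 250.] [ 0.5141 -0.1333  0.042 ]
elephant 0.63 [335. 244.] [ 0.5292 -0.0729  0.042 ]
bowl 0.82 [133. 238.] [0.5449 0.4565 0.    ]
remote 0.54 [273. 156.] [0.774  0.0875 0.    ]
bud_vase 0.78 [343. 160.] [ 0.7656 -0.1059  0.    ]
```

View pics/top0.png

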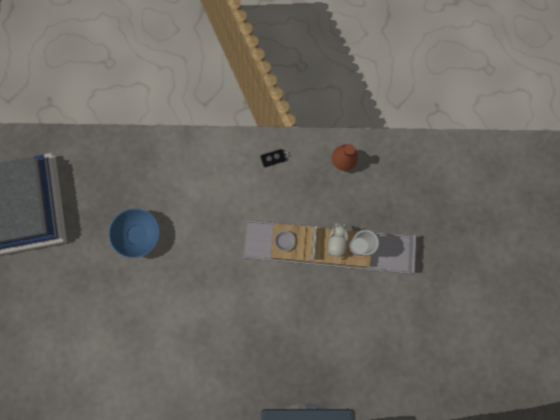

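View pics/scene0.png

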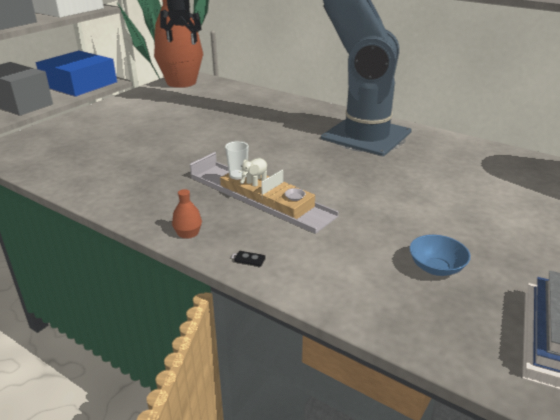

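jog_arm([
  {"delta_pos": [0.96,-0.96,0],"angular": [0,0,-0.33],"grip": 1},
  {"delta_pos": [0.96,-0.96,0],"angular": [0,0,-0.33],"grip": 1},
  {"delta_pos": [0.96,-0.96,0],"angular": [0,0,-0.33],"grip": 1},
  {"delta_pos": [0.96,-0.96,0],"angular": [0,0,-0.33],"grip": 1},
  {"delta_pos": [0.96,-0.96,0],"angular": [0,0,-0.33],"grip": 1},
  {"delta_pos": [0.96,-0.96,0],"angular": [0,0,-0.33],"grip": 1},
  {"delta_pos": [0.96,-0.96,0],"angular": [0,0,-0.33],"grip": 1},
  {"delta_pos": [0.96,-0.96,0],"angular": [0,0,-0.33],"grip": 1},
  {"delta_pos": [0.96,-0.96,0],"angular": [0,0,-0.33],"grip": 1},
])

```text
clock: 2.2
position: [0.3375, -0.3646, 0.2316]
orientation: [[0.287, 0.958, 0.0], [0.958, -0.287, -0.001], [-0.001, 0.0, -1.0]]
contact_force: [-0.5, -0.7, 0.3]
gripper_width: -0.0005
finger_force: 0.0
```

jog_arm([
  {"delta_pos": [1,0.1,0],"angular": [0,0,0],"grip": 1},
  {"delta_pos": [1,0.1,0],"angular": [0,0,0],"grip": 1},
  {"delta_pos": [1,0.1,0],"angular": [0,0,0],"grip": 1},
  {"delta_pos": [1,0.1,0],"angular": [0,0,0],"grip": 1},
  {"delta_pos": [1,0.1,0],"angular": [0,0,0],"grip": 1},
])

```text
clock: 2.7
position: [0.4331, -0.1339, 0.2314]
orientation: [[0.293, 0.956, 0.0], [0.956, -0.293, -0.001], [-0.001, 0.001, -1.0]]
contact_force: [1.4, -1.0, -0.8]
gripper_width: -0.0001
finger_force: 0.0
```

jog_arm([
  {"delta_pos": [1,0.1,0],"angular": [0,0,-0.07],"grip": 1},
  {"delta_pos": [1,0.1,0],"angular": [0,0,-0.07],"grip": 1},
  {"delta_pos": [1,0.1,0],"angular": [0,0,-0.07],"grip": 1},
  {"delta_pos": [1,0.1,0],"angular": [0,0,-0.07],"grip": 1},
  {"delta_pos": [1,0.1,0],"angular": [0,0,-0.07],"grip": 1},
  {"delta_pos": [1,0.1,0],"angular": [0,0,-0.07],"grip": 1},
])

```text
clock: 3.3
position: [0.5307, 0.1044, 0.2313]
orientation: [[0.068, 0.998, 0.002], [0.998, -0.068, 0.004], [0.004, 0.001, -1.0]]
contact_force: [-0.5, 0.3, -0.3]
gripper_width: 0.0002
finger_force: 0.0
```

jog_arm([
  {"delta_pos": [0.28,0.04,0],"angular": [0,0,0],"grip": 1},
  {"delta_pos": [0.28,0.04,0],"angular": [0,0,0],"grip": 1},
  {"delta_pos": [0.28,0.04,0],"angular": [0,0,0],"grip": 1},
])

```text
clock: 3.6
position: [0.5444, 0.1695, 0.231]
orientation: [[0.071, 0.997, -0.0], [0.997, -0.071, 0.002], [0.002, -0.0, -1.0]]
contact_force: [0.2, -0.0, -0.5]
gripper_width: -0.0001
finger_force: 0.0
```

Run:
```python
from h import *
s=sensors.state(); print(s["clock"],s["position"],s["orientation"],s["contact_force"])
n="wrist"
im,d=optics.camera(n); cv2.imwrite(f"pics/{n}1.png",im); np.save("d1.npy",d)
print(np.array(optics.calibration(n)["extrinsics"]).round(3))
for l,z in (("tray",0),("push_face",.023),("dish_block",.004),("card_block",.004),("end_stop",.024)):
        for r in models.place_of(n,l)[:1]: print(l,r["p"],np.round(r["pixel"]),ray_z(n,r["pixel"],z).round(4))
```

```text
3.6 [0.54442477 0.16945328 0.23097978] [[ 7.12585086e-02  9.97457880e-01 -4.16036006e-05]
 [ 9.97456634e-01 -7.12583534e-02  1.58461620e-03]
 [ 1.57762332e-03 -1.54415175e-04 -9.99998744e-01]] [ 0.21091009 -0.03443842 -0.49224664]
[[ 0.997  0.07   0.023  0.55 ]
 [-0.074  0.953  0.295  0.241]
 [-0.001 -0.296  0.955  0.372]
 [ 0.     0.     0.     1.   ]]
push_face 0.72 [461. 234.] [0.7523 0.0888 0.023 ]
dish_block 0.73 [276. 267.] [0.5328 0.0525 0.004 ]
```

View pics/wrist1.png

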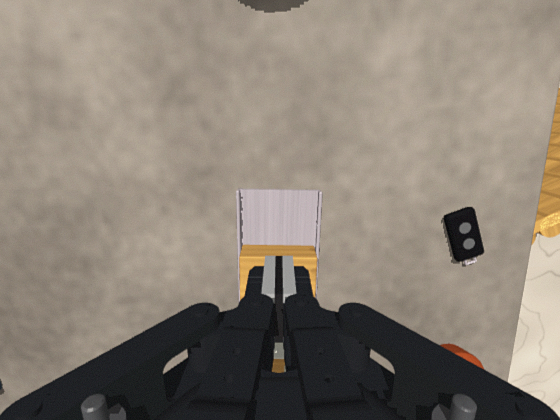

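Run:
```python
from h import *
d=np.load("d1.npy")
for n,px in (("openL",(238,190)),("openR",(322,190))): print(n,ray_z("wrist",px,.017).round(4))
for c in (247,260,305,312): 
    print(c,[tuple(px2w("wrist",(c,r),float(d[r,c])).round(3)[1:]) for r in range(238,262,2)])
print([tuple(px2w("wrist",(c,225),float(d[225,c])).round(3)) for c in list(range(232,246,2))+list(range(314,330,2))])
im=cv2.imread("pics/wrist1.png")[170:320,215:345]; cv2.imwrite("pics/c1.png",cv2.resize(im,None,fx=4,fy=4))
```

```text
openL [0.4971 0.1599 0.017 ]
openR [0.5929 0.1526 0.017 ]
247 [(np.float64(0.095), np.float64(0.002)), (np.float64(0.092), np.float64(0.003)), (np.float64(0.09), np.float64(0.004)), (np.float64(0.087), np.float64(0.003)), (np.float64(0.088), np.float64(0.011)), (np.float64(0.087), np.float64(0.015)), (np.float64(0.087), np.float64(0.022)), (np.float64(0.087), np.float64(0.028)), (np.float64(0.087), np.float64(0.034)), (np.float64(0.088), np.float64(0.04)), (np.float64(0.085), np.float64(0.04)), (np.float64(0.083), np.float64(0.041))]
260 [(np.float64(0.094), np.float64(0.002)), (np.float64(0.09), np.float64(0.001)), (np.float64(0.089), np.float64(0.003)), (np.float64(0.086), np.float64(0.004)), (np.float64(0.085), np.float64(0.009)), (np.float64(0.085), np.float64(0.015)), (np.float64(0.086), np.float64(0.021)), (np.float64(0.086), np.float64(0.028)), (np.float64(0.086), np.float64(0.033)), (np.float64(0.086), np.float64(0.038)), (np.float64(0.084), np.float64(0.039)), (np.float64(0.082), np.float64(0.041))]
305 [(np.float64(0.089), np.float64(0.003)), (np.float64(0.087), np.float64(
[... 1064 characters left out ...]
oat64(0.492), np.float64(0.117), np.float64(0.015)), (np.float64(0.493), np.float64(0.114), np.float64(0.007)), (np.float64(0.495), np.float64(0.112), np.float64(0.002)), (np.float64(0.497), np.float64(0.113), np.float64(0.004)), (np.float64(0.583), np.float64(0.106), np.float64(0.003)), (np.float64(0.586), np.float64(0.105), np.float64(0.002)), (np.float64(0.587), np.float64(0.111), np.float64(0.017)), (np.float64(0.589), np.float64(0.11), np.float64(0.015)), (np.float64(0.593), np.float64(0.104), np.float64(-0.0)), (np.float64(0.596), np.float64(0.104), np.float64(-0.001)), (np.float64(0.598), np.float64(0.103), np.float64(-0.001)), (np.float64(0.601), np.float64(0.103), np.float64(-0.0))]
```

View pics/c1.png

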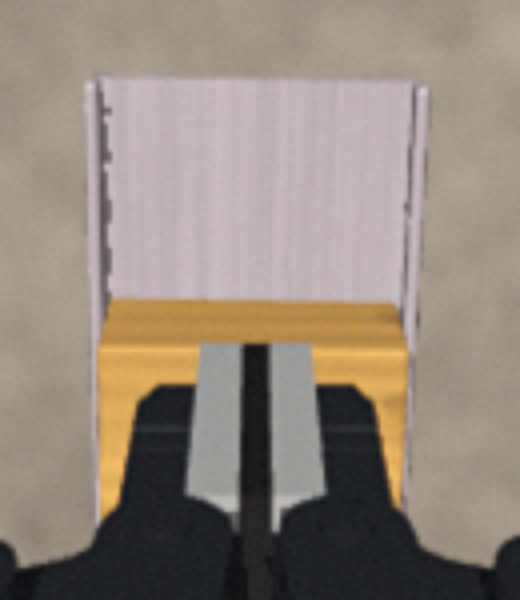

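jog_arm([
  {"delta_pos": [-0.14,0,0.2]},
  {"delta_pos": [-0.14,0,0.4]},
  {"delta_pos": [-0.14,0,0.56]},
  {"delta_pos": [-0.14,0,0.7]},
  {"delta_pos": [-0.14,0,0.78]},
  {"delta_pos": [-0.14,0,0.824]},
  {"delta_pos": [-0.14,0,0.824]},
  {"delta_pos": [-0.14,0,0.824]},
])

```text
$.targets[0]: bad value
```

jog_arm([
  {"delta_pos": [-0.14,0,0.2],"angular": [0,0,0],"grip": 1},
  {"delta_pos": [-0.14,0,0.4],"angular": [0,0,0],"grip": 1},
  {"delta_pos": [-0.14,0,0.56],"angular": [0,0,0],"grip": 1},
  {"delta_pos": [-0.14,0,0.7],"angular": [0,0,0],"grip": 1},
  {"delta_pos": [-0.14,0,0.78],"angular": [0,0,0],"grip": 1},
  {"delta_pos": [-0.14,0,0.824],"angular": [0,0,0],"grip": 1},
  {"delta_pos": [-0.14,0,0.824],"angular": [0,0,0],"grip": 1},
])

```text
clock: 4.6
position: [0.5407, 0.1317, 0.0244]
orientation: [[0.073, 0.997, -0.002], [0.997, -0.073, -0.001], [-0.001, -0.002, -1.0]]
contact_force: [-0.3, 0.2, 0.7]
gripper_width: -0.0003
finger_force: 0.0
```

jog_arm([
  {"delta_pos": [-0.016,0,0],"angular": [0,0,0],"grip": 1},
  {"delta_pos": [-0.032,0,0],"angular": [0,0,0],"grip": 1},
  {"delta_pos": [-0.048,0,0],"angular": [0,0,0],"grip": 1},
  {"delta_pos": [-0.064,0,0],"angular": [0,0,0],"grip": 1},
  {"delta_pos": [-0.08,0,0],"angular": [0,0,0],"grip": 1},
  {"delta_pos": [-0.092,0,0],"angular": [0,0,0],"grip": 1},
  {"delta_pos": [-0.1,0,0],"angular": [0,0,0],"grip": 1},
  {"delta_pos": [-0.104,0,0],"angular": [0,0,0],"grip": 1},
  {"delta_pos": [-0.108,0,0],"angular": [0,0,0],"grip": 1},
  {"delta_pos": [-0.112,0,0],"angular": [0,0,0],"grip": 1},
])

```text
clock: 5.6
position: [0.5391, 0.1048, 0.0253]
orientation: [[0.072, 0.997, -0.0], [0.997, -0.072, 0.0], [0.0, -0.0, -1.0]]
contact_force: [0.2, 0.7, 0.2]
gripper_width: -0.0001
finger_force: 0.0
```

jog_arm([
  {"delta_pos": [-0.004,0,0],"angular": [0,0,0],"grip": 1},
  {"delta_pos": [-0.008,0,0],"angular": [0,0,0],"grip": 1},
  {"delta_pos": [-0.012,0,0],"angular": [0,0,0],"grip": 1},
  {"delta_pos": [-0.016,0,0],"angular": [0,0,0],"grip": 1},
  {"delta_pos": [-0.02,0,0],"angular": [0,0,0],"grip": 1},
  {"delta_pos": [-0.024,0,0],"angular": [0,0,0],"grip": 1},
  {"delta_pos": [-0.028,0,0],"angular": [0,0,0],"grip": 1},
  {"delta_pos": [-0.032,0,0],"angular": [0,0,0],"grip": 1},
  {"delta_pos": [-0.036,0,0],"angular": [0,0,0],"grip": 1},
  {"delta_pos": [-0.04,0,0],"angular": [0,0,0],"grip": 1},
])

```text
clock: 6.6
position: [0.5385, 0.0948, 0.0253]
orientation: [[0.072, 0.997, 0.0], [0.997, -0.072, 0.0], [0.0, 0.0, -1.0]]
contact_force: [0.9, 4.2, -1.1]
gripper_width: -0.0003
finger_force: 2.2
```

Contact at about 4 N. Continuing at 15 mm/s.

jog_arm([
  {"delta_pos": [-0.004,0,0],"angular": [0,0,0],"grip": 1},
  {"delta_pos": [-0.009,0,0],"angular": [0,0,0],"grip": 1},
  {"delta_pos": [-0.015,0,0],"angular": [0,0,0],"grip": 1},
  {"delta_pos": [-0.021,0,0],"angular": [0,0,0],"grip": 1},
  {"delta_pos": [-0.027,0,0],"angular": [0,0,0],"grip": 1},
  {"delta_pos": [-0.033,0,0],"angular": [0,0,0],"grip": 1},
  {"delta_pos": [-0.039,0,0],"angular": [0,0,0],"grip": 1},
  {"delta_pos": [-0.045,0,0],"angular": [0,0,0],"grip": 1},
  {"delta_pos": [-0.051,0,0],"angular": [0,0,0],"grip": 1},
  {"delta_pos": [-0.057,0,0],"angular": [0,0,0],"grip": 1},
])

```text
clock: 7.6
position: [0.5374, 0.0803, 0.0253]
orientation: [[0.072, 0.997, 0.0], [0.997, -0.072, 0.0], [0.0, -0.0, -1.0]]
contact_force: [0.8, 5.1, -0.9]
gripper_width: -0.0002
finger_force: 2.3
```

jog_arm([
  {"delta_pos": [-0.006,0,0],"angular": [0,0,0],"grip": 1},
  {"delta_pos": [-0.012,0,0],"angular": [0,0,0],"grip": 1},
  {"delta_pos": [-0.018,0,0],"angular": [0,0,0],"grip": 1},
  {"delta_pos": [-0.024,0,0],"angular": [0,0,0],"grip": 1},
  {"delta_pos": [-0.03,0,0],"angular": [0,0,0],"grip": 1},
  {"delta_pos": [-0.036,0,0],"angular": [0,0,0],"grip": 1},
  {"delta_pos": [-0.042,0,0],"angular": [0,0,0],"grip": 1},
  {"delta_pos": [-0.048,0,0],"angular": [0,0,0],"grip": 1},
  {"delta_pos": [-0.054,0,0],"angular": [0,0,0],"grip": 1},
  {"delta_pos": [-0.06,0,0],"angular": [0,0,0],"grip": 1},
])

```text
clock: 8.6
position: [0.5363, 0.0654, 0.0253]
orientation: [[0.072, 0.997, -0.0], [0.997, -0.072, 0.0], [0.0, -0.0, -1.0]]
contact_force: [0.0, 5.1, -0.8]
gripper_width: -0.0001
finger_force: 2.4
```

Run:
```python
from h import *
im,d=optics.camera("scene"); cv2.imwrite("pics/s2.png",cv2.resize(im[120:250,170:360],None,fx=4,fy=4)); print(sensors.state()["contact_force"])
```

```text
[ 0.16201449  5.08837107 -0.21414081]
```

View pics/s2.png

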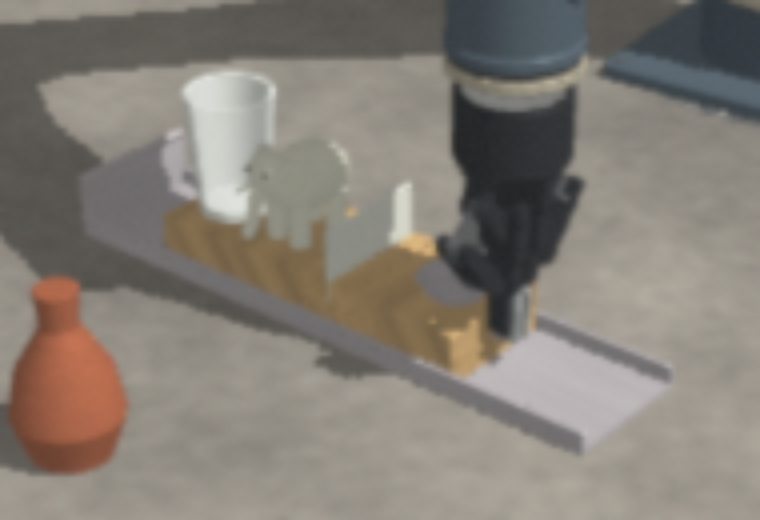

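The row is moving as one, with the tumbler (crop 230,150) and elephant (300,190) upright and the fingertip on the rear face (515,310). Continuing.

jog_arm([
  {"delta_pos": [-0.006,0,0],"angular": [0,0,0],"grip": 1},
  {"delta_pos": [-0.012,0,0],"angular": [0,0,0],"grip": 1},
  {"delta_pos": [-0.018,0,0],"angular": [0,0,0],"grip": 1},
  {"delta_pos": [-0.024,0,0],"angular": [0,0,0],"grip": 1},
  {"delta_pos": [-0.03,0,0],"angular": [0,0,0],"grip": 1},
  {"delta_pos": [-0.036,0,0],"angular": [0,0,0],"grip": 1},
  {"delta_pos": [-0.042,0,0],"angular": [0,0,0],"grip": 1},
  {"delta_pos": [-0.048,0,0],"angular": [0,0,0],"grip": 1},
  {"delta_pos": [-0.054,0,0],"angular": [0,0,0],"grip": 1},
  {"delta_pos": [-0.06,0,0],"angular": [0,0,0],"grip": 1},
])

```text
clock: 9.65
position: [0.5352, 0.0504, 0.0253]
orientation: [[0.072, 0.997, -0.0], [0.997, -0.072, -0.0], [-0.0, -0.0, -1.0]]
contact_force: [-0.3, 5.3, 0.0]
gripper_width: 0.0001
finger_force: 2.4
```

jog_arm([
  {"delta_pos": [-0.006,0,0],"angular": [0,0,0],"grip": 1},
  {"delta_pos": [-0.012,0,0],"angular": [0,0,0],"grip": 1},
  {"delta_pos": [-0.018,0,0],"angular": [0,0,0],"grip": 1},
  {"delta_pos": [-0.024,0,0],"angular": [0,0,0],"grip": 1},
  {"delta_pos": [-0.03,0,0],"angular": [0,0,0],"grip": 1},
  {"delta_pos": [-0.036,0,0],"angular": [0,0,0],"grip": 1},
  {"delta_pos": [-0.042,0,0],"angular": [0,0,0],"grip": 1},
  {"delta_pos": [-0.048,0,0],"angular": [0,0,0],"grip": 1},
  {"delta_pos": [-0.054,0,0],"angular": [0,0,0],"grip": 1},
  {"delta_pos": [-0.06,0,0],"angular": [0,0,0],"grip": 1},
])

```text
clock: 10.65
position: [0.5341, 0.0354, 0.0253]
orientation: [[0.072, 0.997, -0.0], [0.997, -0.072, -0.0], [-0.0, -0.0, -1.0]]
contact_force: [0.7, 5.3, -0.3]
gripper_width: -0.0004
finger_force: 2.4
```

jog_arm([
  {"delta_pos": [-0.006,0,0],"angular": [0,0,0],"grip": 1},
  {"delta_pos": [-0.012,0,0],"angular": [0,0,0],"grip": 1},
  {"delta_pos": [-0.018,0,0],"angular": [0,0,0],"grip": 1},
  {"delta_pos": [-0.024,0,0],"angular": [0,0,0],"grip": 1},
  {"delta_pos": [-0.03,0,0],"angular": [0,0,0],"grip": 1},
  {"delta_pos": [-0.036,0,0],"angular": [0,0,0],"grip": 1},
  {"delta_pos": [-0.042,0,0],"angular": [0,0,0],"grip": 1},
  {"delta_pos": [-0.048,0,0],"angular": [0,0,0],"grip": 1},
  {"delta_pos": [-0.054,0,0],"angular": [0,0,0],"grip": 1},
  {"delta_pos": [-0.06,0,0],"angular": [0,0,0],"grip": 1},
])

```text
clock: 11.65
position: [0.533, 0.0205, 0.0253]
orientation: [[0.072, 0.997, -0.0], [0.997, -0.072, 0.0], [0.0, -0.0, -1.0]]
contact_force: [0.6, 5.4, -0.9]
gripper_width: 0.0005
finger_force: 2.4
```

jog_arm([
  {"delta_pos": [-0.006,0,0],"angular": [0,0,0],"grip": 1},
  {"delta_pos": [-0.012,0,0],"angular": [0,0,0],"grip": 1},
  {"delta_pos": [-0.018,0,0],"angular": [0,0,0],"grip": 1},
  {"delta_pos": [-0.024,0,0],"angular": [0,0,0],"grip": 1},
  {"delta_pos": [-0.03,0,0],"angular": [0,0,0],"grip": 1},
  {"delta_pos": [-0.036,0,0],"angular": [0,0,0],"grip": 1},
  {"delta_pos": [-0.04,0,0],"angular": [0,0,0],"grip": 1},
  {"delta_pos": [-0.044,0,0],"angular": [0,0,0],"grip": 1},
])

```text
clock: 12.45
position: [0.5322, 0.0095, 0.0253]
orientation: [[0.072, 0.997, -0.0], [0.997, -0.072, 0.0], [0.0, -0.0, -1.0]]
contact_force: [1.0, 5.3, 0.6]
gripper_width: 0.0002
finger_force: 2.4
```

jog_arm([
  {"delta_pos": [-0.004,0,0],"angular": [0,0,0],"grip": 1},
  {"delta_pos": [-0.008,0,0],"angular": [0,0,0],"grip": 1},
  {"delta_pos": [-0.012,0,0],"angular": [0,0,0],"grip": 1},
  {"delta_pos": [-0.016,0,0],"angular": [0,0,0],"grip": 1},
  {"delta_pos": [-0.02,0,0],"angular": [0,0,0],"grip": 1},
  {"delta_pos": [-0.024,0,0],"angular": [0,0,0],"grip": 1},
  {"delta_pos": [-0.028,0,0],"angular": [0,0,0],"grip": 1},
  {"delta_pos": [-0.032,0,0],"angular": [0,0,0],"grip": 1},
  {"delta_pos": [-0.036,0,0],"angular": [0,0,0],"grip": 1},
  {"delta_pos": [-0.04,0,0],"angular": [0,0,0],"grip": 1},
])

```text
clock: 13.45
position: [0.5315, -0.0005, 0.0253]
orientation: [[0.072, 0.997, -0.0], [0.997, -0.072, 0.0], [0.0, -0.0, -1.0]]
contact_force: [-0.2, 5.1, -0.7]
gripper_width: -0.0001
finger_force: 2.4
```

Run:
```python
from h import *
im,d=optics.camera("scene"); cv2.imwrite("pics/s3.png",cv2.resize(im[130:230,180:320],None,fx=5,fy=5)); print(sensors.state()["contact_force"])
```

```text
[ 0.6242185   4.50667521 -0.64694768]
```

View pics/s3.png

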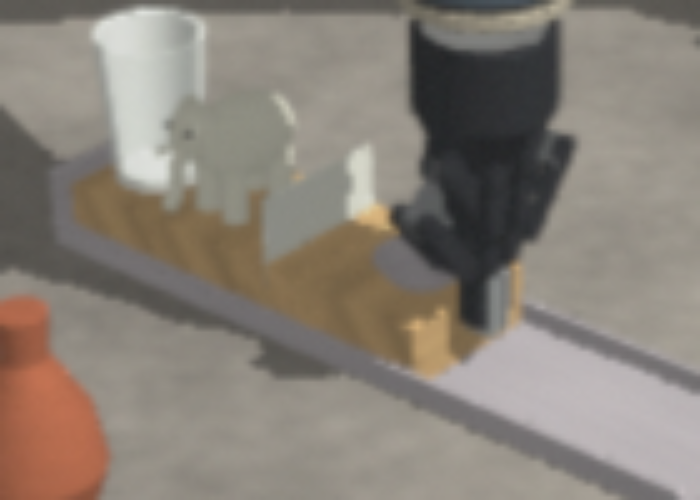

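About 10 mm is left between the front insert (crop 75,200) and the plate (60,215), and everything is still upright. Now creeping until the force rises.

jog_arm([
  {"delta_pos": [-0.003,0,0],"angular": [0,0,0],"grip": 1},
  {"delta_pos": [-0.006,0,0],"angular": [0,0,0],"grip": 1},
  {"delta_pos": [-0.009,0,0],"angular": [0,0,0],"grip": 1},
  {"delta_pos": [-0.012,0,0],"angular": [0,0,0],"grip": 1},
  {"delta_pos": [-0.015,0,0],"angular": [0,0,0],"grip": 1},
  {"delta_pos": [-0.018,0,0],"angular": [0,0,0],"grip": 1},
  {"delta_pos": [-0.021,0,0],"angular": [0,0,0],"grip": 1},
  {"delta_pos": [-0.024,0,0],"angular": [0,0,0],"grip": 1},
])

```text
clock: 14.3
position: [0.531, -0.0063, 0.0253]
orientation: [[0.072, 0.997, -0.0], [0.997, -0.072, 0.0], [0.0, -0.0, -1.0]]
contact_force: [0.5, 4.8, -1.0]
gripper_width: -0.0001
finger_force: 2.5
```

jog_arm([
  {"delta_pos": [-0.002,0,0],"angular": [0,0,0],"grip": 1},
  {"delta_pos": [-0.004,0,0],"angular": [0,0,0],"grip": 1},
  {"delta_pos": [-0.006,0,0],"angular": [0,0,0],"grip": 1},
  {"delta_pos": [-0.008,0,0],"angular": [0,0,0],"grip": 1},
  {"delta_pos": [-0.01,0,0],"angular": [0,0,0],"grip": 1},
])

```text
clock: 14.8
position: [0.5308, -0.0088, 0.0253]
orientation: [[0.072, 0.997, -0.0], [0.997, -0.072, 0.0], [0.0, -0.0, -1.0]]
contact_force: [0.3, 5.3, 0.2]
gripper_width: -0.0001
finger_force: 2.6
```

jog_arm([
  {"delta_pos": [-0.002,0,0],"angular": [0,0,0],"grip": 1},
  {"delta_pos": [-0.004,0,0],"angular": [0,0,0],"grip": 1},
  {"delta_pos": [-0.006,0,0],"angular": [0,0,0],"grip": 1},
  {"delta_pos": [-0.008,0,0],"angular": [0,0,0],"grip": 1},
])

```text
clock: 15.2
position: [0.5308, -0.0092, 0.0253]
orientation: [[0.071, 0.997, 0.0], [0.997, -0.071, 0.002], [0.002, 0.0, -1.0]]
contact_force: [-0.9, 11.7, -0.2]
gripper_width: 0.0002
finger_force: 5.6
```

jog_arm([
  {"delta_pos": [-0.002,0,0],"angular": [0,0,0],"grip": 1},
  {"delta_pos": [-0.002,0,0],"angular": [0,0,0],"grip": 1},
])

```text
clock: 15.4
position: [0.5308, -0.0091, 0.0254]
orientation: [[0.07, 0.998, 0.0], [0.998, -0.07, 0.003], [0.003, 0.0, -1.0]]
contact_force: [-0.1, 10.8, 0.0]
gripper_width: -0.0
finger_force: 5.7
```

Stopped, with the force doubled: home. Drawing back, then up.

jog_arm([
  {"delta_pos": [0.004,0,0],"angular": [0,0,0],"grip": 1},
  {"delta_pos": [0.01,0,0],"angular": [0,0,0],"grip": 1},
  {"delta_pos": [0.03,0,0],"angular": [0,0,0],"grip": 1},
  {"delta_pos": [0.08,0,0],"angular": [0,0,0],"grip": 1},
  {"delta_pos": [0.18,0,0],"angular": [0,0,0],"grip": 1},
  {"delta_pos": [0.32,0,0],"angular": [0,0,0],"grip": 1},
  {"delta_pos": [0.46,0,-0.1],"angular": [0,0,0],"grip": 1},
  {"delta_pos": [0.6,0,-0.25],"angular": [0,0,0],"grip": 1},
  {"delta_pos": [0.7,0,-0.4],"angular": [0,0,0],"grip": 1},
  {"delta_pos": [0.75,0,-0.5],"angular": [0,0,0],"grip": 1},
])

```text
clock: 16.4
position: [0.5443, 0.18, 0.1532]
orientation: [[0.069, 0.998, 0.002], [0.998, -0.069, 0.002], [0.002, 0.002, -1.0]]
contact_force: [-0.4, 0.1, -0.6]
gripper_width: -0.0001
finger_force: 0.0
```

Run:
```python
from h import *
im,d=optics.camera("scene"); a=cv2.resize(im[130:230,180:340],None,fx=4,fy=4)
im,d=optics.camera("top"); b=cv2.resize(im[215:280,235:425],None,fx=3.368,fy=3)[:190,:640]
cv2.imwrite("pics/f.png",np.vstack([a,cv2.resize(b,(640,195))])); print(sensors.state()["clock"])
```

```text
16.5
```

View pics/f.png

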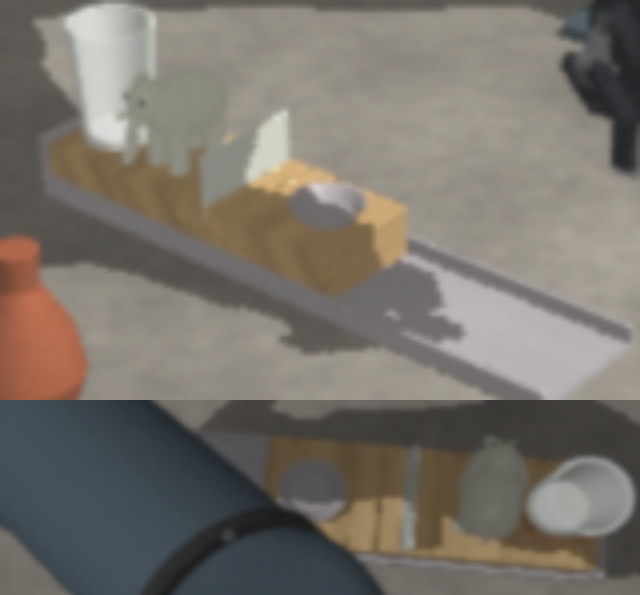

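The front insert is flush against the plate (crop 50,165), the row is closed, the tumbler and elephant are upright, and the hand is clear.

```bash
python3 -c "
from cell import arm
print(arm.finish_job())"
```

```text
the job is handed in; nothing more can be done
None
```

The row was pushed about 105 mm until it stopped dead against the end plate (11 N at the fingertips), with no gaps visible in the last pictures, the elephant and tumbler still upright and the hand drawn clear; I handed the job in at about 16.5 s, and no verdict came back.

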